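Feel the end float of the veneer feed roller and leave it centred

TASK

Check the end float of the small green feed-roller unit: take the boxwood knob on the end of its shaft, push the roller in along its axis until it bears on the inner stop, then pull it out until it bears on the outer stop, each time pressing steadily with about 10 N for about a second and never with more than 20 N, because the stops are delicate. Then leave the roller standing halfway between the two places where it stopped, let go of it, and leave the other things on the table where they are.

Things in the scene. Friction and masses are not known exactly. Their poses are not given: they have to be found in the camera images.
- stand: Fixed green stand of the feed-roller unit, at a different place and yaw each time. Base plate 270 x 120 x 14 mm; bearing pedestal 24 mm thick, 70 mm wide, top 114 mm above the table, centred at local x -90 mm. Origin on the table under the unit's middle; local x runs along the shaft from the knob end to the closed case, z up.
- roller: Moving part: 16 mm steel shaft with a black rubber roller (60 mm dia, 100 mm long) and a boxwood knob at its free end. It only slides along its level axis, local x: +x is pushing in (from the knob towards the closed case), -x pulling out. Origin on the axis, 75 mm above the table, 170 mm from the knob's centre. 0.7 kg; about 2 N of drag when it slides; it stays where it is left.
- knob (a point): Centre of the boxwood knob on the shaft's free end (on the shaft axis, 75 mm above the table): a rounded block 30 mm long along the shaft, 30 mm wide across it (level) and 36 mm high. It can be pinched from above across its 30 mm width. At least 40 mm of bare shaft lie between it and the pedestal.
- weight: Bystander: green glass weight, a low dome 76 mm across and 38 mm high, loose. Origin under its centre.
- gauge: Bystander: boxwood cutting gauge lying loose, stem 200 mm along its local x, stock 60 mm wide and 52 mm high. Origin at table height under the stem's middle.
- key1: Bystander: ebony dovetail key (bow-tie shape), 54 x 26 x 12 mm, loose. Origin under its centre.
- key2: Bystander: second ebony dovetail key, the same size, loose. Origin under its centre.
- box: Bystander: mulberry box, lower half lacquered dark red, 130 x 90 x 68 mm, loose. Origin under its centre.
- jar: Bystander: amber glass jar with a dark lid, 60 mm across, 75 mm high, loose. Origin under its centre.
- case (a point): Centre of the top (118 mm above the table) of the closed green case, 64 x 86 mm, at the end away from the knob. It hides two rigid stops for a flange on the shaft. They are out of sight and set elsewhere along the shaft each time, so the middle of the float can only be felt. Total float 10 to 18 mm; nothing else limits the slide.

How it is judged (in metres and radians):
On the way, in this order (a step that is already met when the one before it is completed fails the run):
1. the roller is pushed in by the gripper and bears on its inner stop with 4 to 20 N for 0.3 s (contact force between roller and stops_c0 above 4 N and contact force between the fingers and roller above 1 N), for 0.3 s.
2. the roller is pulled out by the gripper and bears on its outer stop with 4 to 20 N for 0.3 s (contact force between roller and stops_c1 above 4 N and contact force between the fingers and roller above 1 N), for 0.3 s.
At the end, for the whole second after the job is handed in: After bearing on the inner and then on the outer stop, the roller stands at rest within 1.5 mm of the middle of its float and has been let go; all other things stand where they stood, within 15 mm (x of stops_c2 in the frame of roller between 0.0985 and 0.1015 m and linear speed of roller below 0.005 m/s); the robot touches nothing.
It fails at once if a stop is loaded with more than 20 N (contact force between roller and stops_c0 above 20 N or contact force between roller and stops_c1 above 20 N).
It fails at once if another thing on the table is moved by more than 15 mm (distance of any of weight, gauge, key1, key2, box, jar from where it was at the start of the episode above 0.015 m).
It also fails if it takes over 45 s, if anything falls off the work surface, if the arm or the gripper's body presses on something with over 40 N, if the wrist force passes 120 N, or if a joint passes its speed limit or range.

ROBOT

A 6-joint arm with a two-finger parallel gripper is mounted at the origin on the work surface. World frame = base frame: x ahead of the robot, y to its left, z up, the work surface at z = 0. Lengths are in mm, angles in degrees, forces in N, time in s.
With the tool pointing down it reaches from about 350 to 850 mm from the base axis. Payload 8.1 kg.
Tool frame: the origin (TCP) lies between the finger pads; the fingertips stand 8 mm ahead of it and the grasp point (between the pads) lies 11 mm behind it (r.tip_extent is the distance from the TCP to the fingertips, in mm); z points along the fingers, y is the direction in which the jaws open and shut (so a half turn about z gives the same grasp; the last joint's range is limited). The gripper opens to 85 mm and grips with 20 to 120 N. Pads are 22 mm wide; open, the fingers measure 114 mm over their backs; the gripper's body (76 mm by 85 mm) begins 54 mm behind the grasp point. The pads swing forward as they close: fully open they stand 13 mm farther back than shut.
Start: joints at [66.784, 7.471, 85.268, -0, 87.261, -4.893], TCP at [188.604, 569.591, 239.292] pointing down, gripper open.
Joint ranges: [-169.43, 169.43], [-51.17, 129.36], [1.28, 143.12], [-76.62, 256.62], [0, 156.53], [-152.29, 152.29]. Speed limits (degrees/s): [136.94, 136.94, 159.86, 180, 180, 180].

INTERFACE

Orientations are given as [roll, pitch, yaw] about the fixed x, y, z axes, in that order (R = Rz(yaw) Ry(pitch) Rx(roll)).
In Python, from bench import sensors, viewer, hand_in, r gives the robot as it stands. The module is installed in compiled form; this text tells all that it offers.
- The arm moves only by the tool move_arm, never from a script. Its argument "rows" is a list that holds one entry, the list of rows, each a list of 6 numbers: the shift along the tool's x, y, z in m, then the turn, a rotation vector about the tool's x, y, z in degrees. In form: [[[tx, ty, tz, rx, ry, rz], ...]]. A call has 1 to 20 rows; each row is the pose to reach, as a shift and turn from the pose commanded when the call began, along the tool's axes at that moment; what a row does not reach only later rows make up. A row lasts 1/10 s, in which the tool goes at most 50 mm and 8.59 degrees, less where a joint would pass 70% of its speed; a pose out of reach is approached as far as the arm can. A call with a gripper value outside its range is refused whole. "grip" is the opening, from 0 (shut) to 1 (fully open), set as the call begins (left out, the last holds). The fingers move at their own pace and stop on an object; "newtons" is the grip in N (left out, the last holds). Time passes only in rows, so rows that repeat a pose let the fingers close. It gives the time, the measured TCP pose, the force and the opening at its end, in the units of the state.
- sensors.sense(): the state, without advancing time (a new reading comes with each control period).
- viewer.snapshot(name): name is "side" or "top" or "wrist"; returns a dict with "color" (480x640x3 uint8, red, green, blue), "camera_matrix" (3x3 intrinsics, pixels), "R" (3x3) and "t" (3): a world point X has camera coordinates R X + t. Camera axes: x right, y down, z forward; pixel columns grow to the right and rows downward; lengths in mm; the calibration is good to about 2 mm. A picture is of the moment at which its call begins. There is no depth.
- hand_in(): hands the job in, once; it reports no verdict.
The state is a dict: "time": time; "joint_pos": joint angles; "qd": joint speeds; "joint_efforts": joint torques, N m; "tool_pos": TCP position; "tcp_rot": TCP orientation; "ft_force": force on the tool from outside, world axes, zero at the start; "wrist_torque": the same for the moment, N m; "finger_gap": finger opening in mm.
Only numpy, scipy, OpenCV 4.12 (cv2) and the standard library are available. Lean on these libraries where they do the work, as an engineer would, in place of code of your own. Each camera call takes 0.05 s, during which the arm holds its last target.

## Working session

There is one attempt and no reset: what is moved stays moved. The work goes in short steps, Python scripts to look and compute and a tool call to move; the robot and the scene stay as the last step left them, time stands still between calls to the robot, and variables do not carry over. Pictures are saved under pics/ and viewed, and the job is handed in when it is done.

Besides the shell and the picture viewer there is one more tool, called after "Emit:" by a JSON object that holds its "name" and its "arguments", one argument or row to a line. move_arm: Moves the arm, as the interface text tells. Its arguments: {"type":"object","properties":{"rows":{"type":"array","items":{"type":"array","items":{"type":"array","items":{"type":"number"}}}},"grip":{"type":"number"},"newtons":{"type":"number"}},"required":["rows"]}

```bash
mkdir -p pics
python3 - <<'E'
from bench import sensors, viewer, r
import cv2,pickle
print(sensors.sense())
for n in ["side","top","wrist"]:
    s=viewer.snapshot(n); cv2.imwrite(f"pics/{n}0.png",s["color"][:,:,::-1]); pickle.dump(s,open(n+"0.pkl","wb"))
    print(n,s["camera_matrix"],s["R"],s["t"])
E
```

```text
{'time': 0.0, 'joint_pos': array([ 6.67838939e+01,  7.51589767e+00,  8.53300920e+01,  2.41693907e-03,
        8.72627542e+01, -4.89320088e+00]), 'qd': array([-0.09772912,  0.03475119,  0.03899259, -0.00408976, -0.01008642,
        0.00456416]), 'joint_efforts': array([-1.42778888e-03, -5.69384551e+01, -5.00552917e+01, -5.07595832e-04,
        1.48698053e-02,  1.40208246e-05]), 'tool_pos': array([188.3723655 , 569.08602999, 238.22841508]), 'tcp_rot': array([-1.79891858e+02, -1.16808647e-02,  1.61676966e+02]), 'ft_force': array([-0.24202514, -0.39391149, -0.87290653]), 'wrist_torque': array([-0.01561065,  0.00205209, -0.035434  ]), 'finger_gap': 85.530993364479}
side [[479.55365165   0.         321.30237274]
 [  0.         479.55365165 242.78419229]
 [  0.           0.           1.        ]] [[ 0.92190959 -0.38739619 -0.00262585]
 [-0.26443356 -0.62430574 -0.73506274]
 [ 0.28312117  0.67835575 -0.67799401]] [-508.6831727   202.55861914 1074.08366006]
top [[564.81838718   0.         318.7621385 ]
 [  0.         564.81838718 238.02053001]
 [  0.           0.           1.        ]] [[-0.00508342 -0.99996437 -0.00673983]
 [-0.98916865  0.00601703 -0.14666006]
 [ 0.14669539  0.00592129 -0.98916399]] [  33.64922084  552.54951628 1416.09035269]
wrist [[379.08625953   0.         320.71568955]
 [  0.         379.08625953 244.11807688]
 [  0.           0.           1.        ]] [[ 0.31463267  0.94921285 -0.00111806]
 [ 0.89874655 -0.29752539  0.32207653]
 [ 0.30538653 -0.10234065 -0.94671298]] [-600.2620276   -41.2360605   381.92068622]
```

View pics/side0.png

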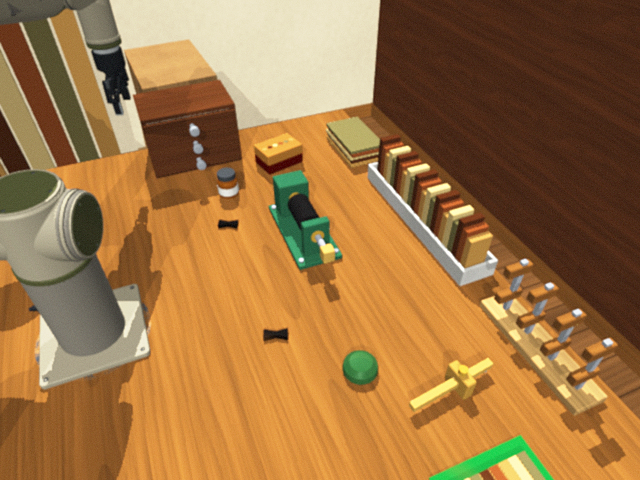

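View pics/top0.png

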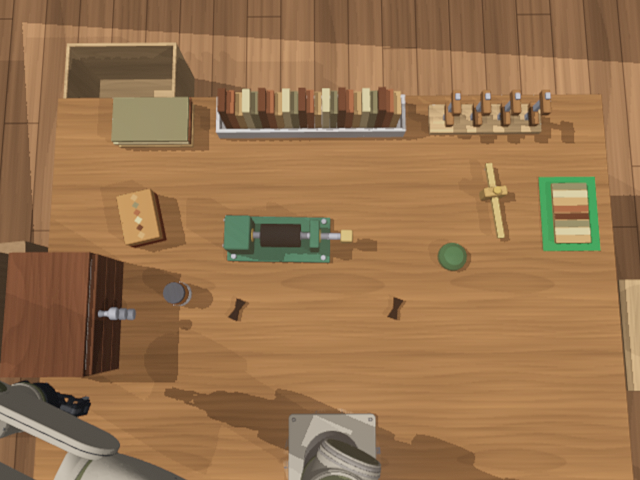

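View pics/wrist0.png

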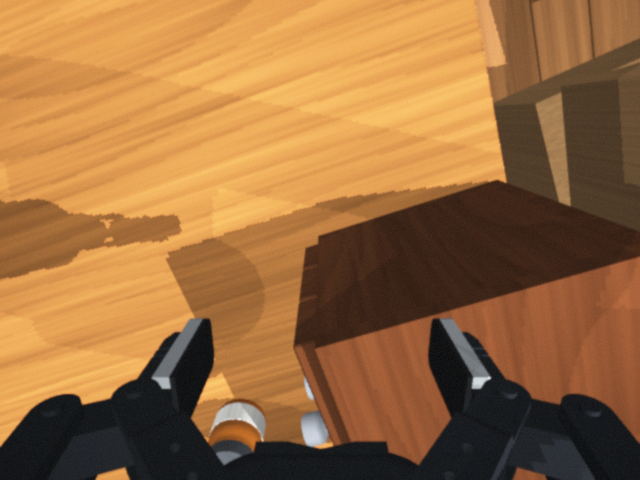

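Run:
```python
import cv2
a=cv2.imread("pics/top0.png")[200:275,210:370]
b=cv2.imread("pics/side0.png")[160:280,250:360]
cv2.imwrite("pics/c1.png",cv2.resize(a,None,fx=5,fy=5,interpolation=cv2.INTER_CUBIC))
cv2.imwrite("pics/c2.png",cv2.resize(b,None,fx=5,fy=5,interpolation=cv2.INTER_CUBIC))
```

```text
(no output)
```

View pics/c1.png

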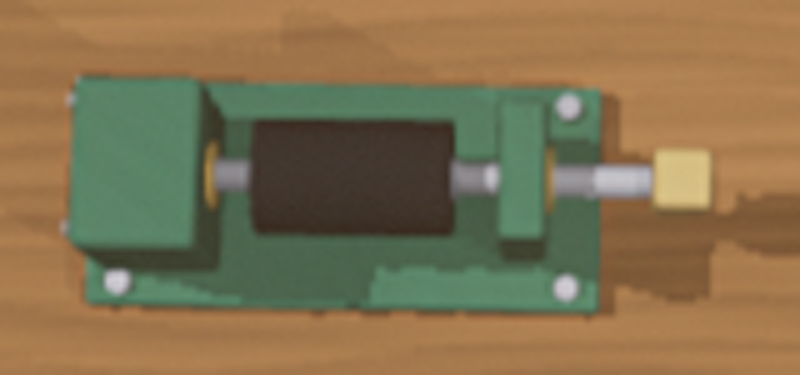

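View pics/c2.png

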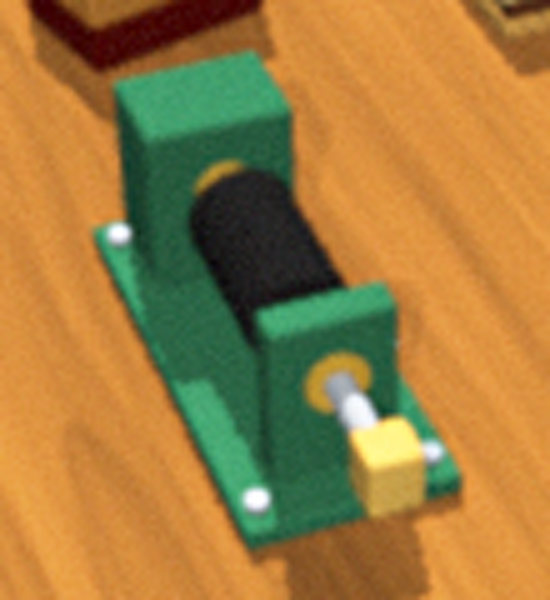

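```bash
cat > h.py <<'E'
import numpy as np
def ray(s,px,z):
    K,R,t=s["camera_matrix"],s["R"],s["t"]
    d=R.T@np.linalg.inv(K)@np.array([px[0],px[1],1.]); c=-R.T@t
    return c+d*(z-c[2])/d[2]
def proj(s,X):
    p=s["camera_matrix"]@(s["R"]@np.asarray(X,float)+s["t"]); return p[:2]/p[2]
E
python3 - <<'E'
from h import *
import pickle
s=pickle.load(open("top0.pkl","rb")); sd=pickle.load(open("side0.pkl","rb"))
c=lambda u,v:((u-2)/5+210,(v-2)/5+200)
P={}
for n,(u,v),z in [("knob",(683,180),93),("bRT",(600,90),14),("bRB",(598,312),14),("bLB",(87,302),14),
 ("c1",(77,77),118),("c2",(203,77),118),("c3",(193,247),118),("c4",(68,243),118),
 ("p1",(500,97),114),("p2",(547,100),114),("p3",(545,240),114),("p4",(499,237),114)]:
    P[n]=ray(s,c(u,v),z); print(n,P[n].round(1))
ang=lambda a:np.degrees(np.arctan2(a[1],a[0]))
case=sum(P[k] for k in["c1","c2","c3","c4"])/4; ped=sum(P[k] for k in["p1","p2","p3","p4"])/4
print(case,ped,ang(case-ped),ang(case-P["knob"]),ang(P["bLB"]-P["bRB"]),np.linalg.norm(case-ped),np.linalg.norm(P["bLB"]-P["bRB"]))
# side check: knob top centre approx crop2
c2=lambda u,v:((u-2)/5+250,(v-2)/5+160)
print("side knob",ray(sd,c2(388,442),93),ray(sd,c2(355,405),0))
for n,p in [("knobtop",P["knob"])]: q=proj(sd,p); print((q-[250,160])*5+2)
for k in["bRT","bRB","bLB","p1","p4"]: print(k,((proj(sd,P[k])-[250,160])*5+2).round())
E
```

```text
knob [550.7 -38.   93. ]
bRT [611.1   1.8  14. ]
bRB [493.3   3.8  14. ]
bLB [500.1 271.   14. ]
c1 [599.9 260.4 118. ]
c2 [599.5 198.4 118. ]
c3 [515.3 202.2 118. ]
c4 [517.6 263.2 118. ]
p1 [589.3  52.4 114. ]
p2 [587.7  29.3 114. ]
p3 [518.2  30.6 114. ]
p4 [519.8  53.1 114. ]
[558.0871082  231.02155762 118.        ] [553.7774027   41.37538389 114.        ] 88.69817862468383 88.41983773157676 88.5417000191924 189.73730464608414 267.3035823650478
side knob [551.13608313 -38.36503423  93.        ] [5.85768849e+02 8.58140959e+01 1.13686838e-13]
[386.79973591 441.79822287]
bRT [463. 473.]
bRB [248. 534.]
bLB [ 95. 228.]
p1 [387. 276.]
p4 [256. 311.]
```

Run:
```python
import numpy as np
from scipy.spatial.transform import Rotation as R
q=R.from_euler('xyz',[180,0,161.677],degrees=True)
d=q.inv().apply(np.array([551,-38,180])-[188.604,569.591,239.292]); print(d)
rv=(q.inv()*R.from_euler('xyz',[180,0,88.5],degrees=True)).as_rotvec(degrees=True); print(rv)
```

```text
[-535.03283193 -462.85802667   59.292     ]
[ 0.00000000e+00 -8.96159788e-15  7.31770000e+01]
```

Emit:
{"name": "move_arm", "arguments": {
  "rows": [
    [[-0.005, -0.005, 0, 0, 0, 0.7], [-0.019, -0.016, 0, 0, 0, 2.6], [-0.04, -0.035, 0.001, 0, 0, 5.5], [-0.07, -0.06, 0.004, 0, 0, 9.5], [-0.102, -0.088, 0.007, 0, 0, 13.9], [-0.134, -0.116, 0.01, 0, 0, 18.3], [-0.166, -0.143, 0.014, 0, 0, 22.7], [-0.198, -0.171, 0.018, 0, 0, 27.1], [-0.23, -0.199, 0.022, 0, 0, 31.5], [-0.262, -0.227, 0.026, 0, 0, 35.9], [-0.294, -0.255, 0.03, 0, 0, 40.2], [-0.326, -0.282, 0.034, 0, 0, 44.6], [-0.358, -0.31, 0.038, 0, 0, 49.0], [-0.391, -0.338, 0.042, 0, 0, 53.4], [-0.423, -0.366, 0.046, 0, 0, 57.8], [-0.455, -0.393, 0.05, 0, 0, 62.2], [-0.484, -0.419, 0.053, 0, 0, 66.2], [-0.508, -0.44, 0.056, 0, 0, 69.5], [-0.527, -0.456, 0.058, 0, 0, 72.1], [-0.535, -0.463, 0.059, 0, 0, 73.2]]
  ],
  "grip": 1
}}

```text
time: 2.15
tool_pos: [551.2, -40.4, 179.8]
tcp_rot: [-180.0, 0.0, 88.2]
ft_force: [0.4, 0.2, 0.4]
finger_gap: 85.3
```

Run:
```python
from bench import sensors, viewer, r
import cv2,pickle
from h import *
s=viewer.snapshot("wrist"); cv2.imwrite("pics/wrist1.png",s["color"][:,:,::-1]); print(proj(s,[551,-38,93]))
st=sensors.sense();print(st["time"],st["tool_pos"],st["tcp_rot"],st["ft_force"],st["qd"])
```

```text
[321.04964502 253.2425249 ]
2.2 [551.32852842 -40.64902985 179.79463072] [-1.79976379e+02  3.92630476e-02  8.82310065e+01] [-0.64226416 -0.42959306 -0.1898036 ] [ 2.4032137  -1.72213838  1.51943656  0.55413958  0.6978876  -0.57985797]
```

View pics/wrist1.png

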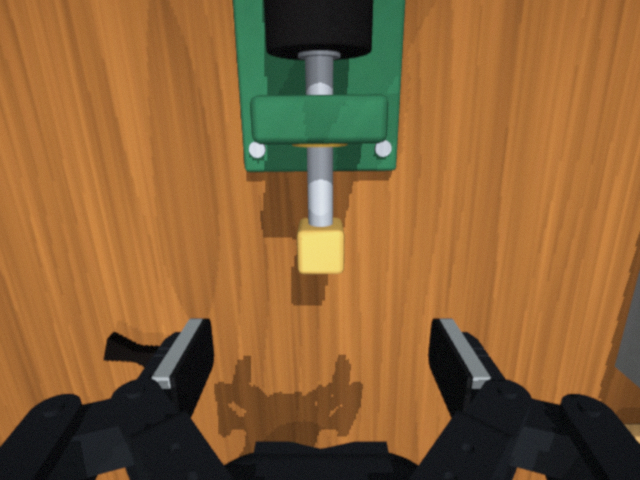

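Emit:
{"name": "move_arm", "arguments": {
  "rows": [
    [[0, 0, 0.006, 0, 0, 0], [0, 0, 0.02, 0, 0, 0], [0.001, 0, 0.04, 0, 0, 0], [0.002, 0, 0.06, 0, 0, 0], [0.002, 0, 0.08, 0, 0, 0], [0.002, 0, 0.097, 0, 0, 0], [0.002, 0, 0.108, 0, 0, 0], [0.002, 0, 0.112, 0, 0, 0], [0.002, 0, 0.114, 0, 0, 0], [0.002, 0, 0.114, 0, 0, 0], [0.002, 0, 0.114, 0, 0, 0], [0.002, 0, 0.114, 0, 0, 0]]
  ]
}}

```text
time: 3.4
tool_pos: [551.6, -36.3, 67.2]
tcp_rot: [179.9, 0.0, 88.5]
ft_force: [-0.0, -1.0, 0.5]
finger_gap: 85.5
```

Run:
```python
from bench import sensors, viewer, r
import cv2
for n in ["wrist","side"]:
    s=viewer.snapshot(n); cv2.imwrite(f"pics/{n}2.png",s["color"][:,:,::-1])
st=sensors.sense();print(st["time"],st["tool_pos"],st["tcp_rot"],st["ft_force"],st["qd"])
a=cv2.imread("pics/side2.png")[130:310,230:430]
cv2.imwrite("pics/side2c.png",cv2.resize(a,None,fx=3,fy=3))
```

```text
3.5 [551.4003164  -36.24109433  66.88582006] [1.79943434e+02 6.93156156e-03 8.84702590e+01] [-0.45311164 -0.45504925 -0.15409736] [-0.03300957  0.17126355  0.16463516 -0.00371665 -0.13204949 -0.02388372]
```

View pics/wrist2.png

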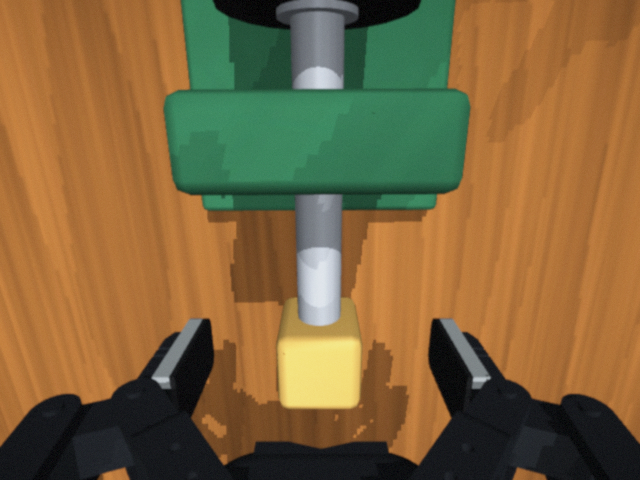

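View pics/side2c.png

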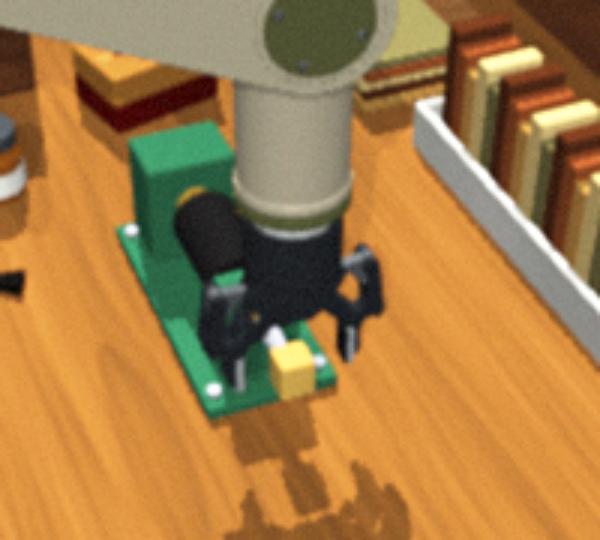

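Emit:
{"name": "move_arm", "arguments": {
  "rows": [
    [[0, 0, 0, 0, 0, 0], [0, 0, 0, 0, 0, 0], [0, 0, 0, 0, 0, 0], [0, 0, 0, 0, 0, 0], [0, 0, 0, 0, 0, 0], [0, 0, 0, 0, 0, 0], [0, 0, 0, 0, 0, 0], [0, 0, 0, 0, 0, 0], [0, 0, 0, 0, 0, 0], [0, 0, 0, 0, 0, 0]]
  ],
  "grip": 0,
  "newtons": 60
}}

```text
time: 4.5
tool_pos: [551.0, -36.1, 66.4]
tcp_rot: [180.0, 0.0, 88.5]
ft_force: [-1.8, 0.2, 3.5]
finger_gap: 29.5
```

```bash
cat > st.py <<'E'
from bench import sensors
import numpy as np
st=sensors.sense();u=np.array([np.cos(np.radians(88.5)),np.sin(np.radians(88.5)),0])
print(st["time"],"pos",st["tool_pos"].round(2),"axial",round(st["tool_pos"]@u,2),"rot",st["tcp_rot"].round(2),"F",st["ft_force"].round(2),"Fax",round(st["ft_force"]@u,2),"gap",st["finger_gap"].round(2),"qdmax",abs(st["qd"]).max().round(2))
E
python3 st.py
```

```text
Traceback (most recent call last):
  File "st.py", line 4, in <module>
    print(st["time"],"pos",st["tool_pos"].round(2),"axial",round(st["tool_pos"]@u,2),"rot",st["tcp_rot"].round(2),"F",st["ft_force"].round(2),"Fax",round(st["ft_force"]@u,2),"gap",st["finger_gap"].round(2),"qdmax",abs(st["qd"]).max().round(2))
                                                                                                                                                                                    ^^^^^^^^^^^^^^^^^^^^^^
AttributeError: 'float' object has no attribute 'round'
```

```bash
sed -i 's/st\["finger_gap"\].round(2)/round(st["finger_gap"],2)/' st.py; python3 st.py
```

```text
4.5 pos [551.   -36.14  66.4 ] axial -21.7 rot [180.     0.    88.48] F [-1.8   0.17  3.53] Fax 0.12 gap 29.49 qdmax 0.07
```

Emit:
{"name": "move_arm", "arguments": {
  "rows": [
    [[0.0003, 0, 0, 0, 0, 0], [0.0005, 0, 0, 0, 0, 0], [0.0005, 0, 0, 0, 0, 0]]
  ]
}}

```text
time: 4.8
tool_pos: [551.0, -35.8, 66.4]
tcp_rot: [180.0, 0.0, 88.5]
ft_force: [-2.9, -2.4, 3.5]
finger_gap: 29.6
```

```bash
python3 st.py
```

```text
4.8 pos [551.01 -35.81  66.38] axial -21.37 rot [1.800e+02 2.000e-02 8.848e+01] F [-2.94 -2.39  3.48] Fax -2.47 gap 29.58 qdmax 0.19
```

Emit:
{"name": "move_arm", "arguments": {
  "rows": [
    [[0.0003, 0, 0, 0, 0, 0], [0.0005, 0, 0, 0, 0, 0], [0.0005, 0, 0, 0, 0, 0]]
  ]
}}

```text
time: 5.1
tool_pos: [551.0, -35.2, 66.4]
tcp_rot: [180.0, 0.0, 88.5]
ft_force: [-1.2, -0.9, 4.7]
finger_gap: 29.3
```

```bash
python3 st.py
```

```text
5.1 pos [551.05 -35.15  66.39] axial -20.72 rot [179.99   0.    88.48] F [-1.17 -0.92  4.72] Fax -0.95 gap 29.27 qdmax 0.09
```

Emit:
{"name": "move_arm", "arguments": {
  "rows": [
    [[0.0003, 0, 0, 0, 0, 0], [0.0006, 0, 0, 0, 0, 0], [0.0008, 0, 0, 0, 0, 0]]
  ]
}}

```text
time: 5.4
tool_pos: [551.0, -34.3, 66.4]
tcp_rot: [180.0, 0.0, 88.5]
ft_force: [-1.8, -2.2, 5.1]
finger_gap: 29.4
```

```bash
python3 st.py
```

```text
5.4 pos [551.05 -34.32  66.38] axial -19.88 rot [180.     0.    88.48] F [-1.82 -2.23  5.13] Fax -2.27 gap 29.43 qdmax 0.3
```

Emit:
{"name": "move_arm", "arguments": {
  "rows": [
    [[0.0003, 0, 0, 0, 0, 0], [0.0005, 0, 0, 0, 0, 0], [0.0005, 0, 0, 0, 0, 0]]
  ]
}}

```text
time: 5.7
tool_pos: [551.1, -33.8, 66.4]
tcp_rot: [180.0, 0.0, 88.5]
ft_force: [-3.6, -1.6, 5.5]
finger_gap: 29.3
```

```bash
python3 st.py
```

```text
5.7 pos [551.07 -33.8   66.38] axial -19.36 rot [180.     0.    88.48] F [-3.63 -1.56  5.48] Fax -1.65 gap 29.26 qdmax 0.14
```

Emit:
{"name": "move_arm", "arguments": {
  "rows": [
    [[0.0003, 0, 0, 0, 0, 0], [0.0006, 0, 0, 0, 0, 0], [0.0008, 0, 0, 0, 0, 0]]
  ]
}}

```text
time: 6.0
tool_pos: [551.1, -33.0, 66.4]
tcp_rot: [180.0, 0.0, 88.5]
ft_force: [-2.7, -2.6, 5.6]
finger_gap: 29.6
```

Emit:
{"name": "move_arm", "arguments": {
  "rows": [
    [[0.0003, 0, 0, 0, 0, 0], [0.0006, 0, 0, 0, 0, 0], [0.0008, 0, 0, 0, 0, 0]]
  ]
}}

```text
time: 6.3
tool_pos: [551.1, -32.2, 66.4]
tcp_rot: [180.0, 0.0, 88.5]
ft_force: [-1.7, -2.2, 5.1]
finger_gap: 29.9
```

Emit:
{"name": "move_arm", "arguments": {
  "rows": [
    [[0.0003, 0, 0, 0, 0, 0], [0.0006, 0, 0, 0, 0, 0], [0.0008, 0, 0, 0, 0, 0]]
  ]
}}

```text
time: 6.6
tool_pos: [551.1, -31.6, 66.4]
tcp_rot: [180.0, 0.0, 88.5]
ft_force: [-2.1, -3.8, 5.2]
finger_gap: 29.2
```

Emit:
{"name": "move_arm", "arguments": {
  "rows": [
    [[0.0002, 0, 0, 0, 0, 0], [0.0004, 0, 0, 0, 0, 0], [0.0004, 0, 0, 0, 0, 0]]
  ]
}}

```text
time: 6.9
tool_pos: [551.1, -31.6, 66.4]
tcp_rot: [180.0, 0.1, 88.5]
ft_force: [-3.5, -5.5, 4.6]
finger_gap: 29.6
```

Emit:
{"name": "move_arm", "arguments": {
  "rows": [
    [[0.0002, 0, 0, 0, 0, 0], [0.0004, 0, 0, 0, 0, 0], [0.0004, 0, 0, 0, 0, 0], [0.0004, 0, 0, 0, 0, 0]]
  ]
}}

```text
time: 7.3
tool_pos: [551.1, -31.6, 66.4]
tcp_rot: [180.0, 0.1, 88.5]
ft_force: [-2.7, -6.7, 4.3]
finger_gap: 29.3
```

```bash
python3 st.py
```

```text
7.3 pos [551.12 -31.61  66.4 ] axial -17.17 rot [1.800e+02 9.000e-02 8.846e+01] F [-2.7  -6.72  4.33] Fax -6.79 gap 29.29 qdmax 0.07
```

Emit:
{"name": "move_arm", "arguments": {
  "rows": [
    [[0.0003, 0, 0, 0, 0, 0], [0.0006, 0, 0, 0, 0, 0], [0.0007, 0, 0, 0, 0, 0], [0.0007, 0, 0, 0, 0, 0]]
  ]
}}

```text
time: 7.7
tool_pos: [551.1, -31.6, 66.4]
tcp_rot: [180.0, 0.1, 88.5]
ft_force: [-3.6, -10.1, 4.5]
finger_gap: 29.1
```

```bash
python3 st.py
```

```text
7.7 pos [551.11 -31.61  66.39] axial -17.17 rot [1.800e+02 1.400e-01 8.845e+01] F [ -3.58 -10.05   4.54] Fax -10.15 gap 29.06 qdmax 0.12
```

Emit:
{"name": "move_arm", "arguments": {
  "rows": [
    [[0.0002, 0, 0, 0, 0, 0], [0.0003, 0, 0, 0, 0, 0], [0.0003, 0, 0, 0, 0, 0], [0.0003, 0, 0, 0, 0, 0], [0.0003, 0, 0, 0, 0, 0], [0.0003, 0, 0, 0, 0, 0], [0.0003, 0, 0, 0, 0, 0], [0.0003, 0, 0, 0, 0, 0], [0.0003, 0, 0, 0, 0, 0], [0.0003, 0, 0, 0, 0, 0]]
  ]
}}

```text
time: 8.7
tool_pos: [551.1, -31.6, 66.4]
tcp_rot: [-180.0, 0.2, 88.4]
ft_force: [-3.1, -11.7, 4.4]
finger_gap: 29.6
```

```bash
python3 st.py
```

```text
8.7 pos [551.1  -31.62  66.39] axial -17.19 rot [-1.800e+02  1.700e-01  8.845e+01] F [ -3.07 -11.68   4.37] Fax -11.76 gap 29.63 qdmax 0.14
```

Emit:
{"name": "move_arm", "arguments": {
  "rows": [
    [[-0.0005, 0, 0, 0, 0, 0], [-0.0015, 0, 0, 0, 0, 0], [-0.0025, 0, 0, 0, 0, 0], [-0.0035, 0, 0, 0, 0, 0], [-0.0045, 0, 0, 0, 0, 0], [-0.0055, 0, 0, 0, 0, 0], [-0.0065, 0, 0, 0, 0, 0], [-0.0075, 0, 0, 0, 0, 0], [-0.0085, 0, 0, 0, 0, 0], [-0.0095, 0, 0, 0, 0, 0], [-0.0102, 0, 0, 0, 0, 0], [-0.0105, 0, 0, 0, 0, 0], [-0.0105, 0, 0, 0, 0, 0]]
  ]
}}

```text
time: 10.0
tool_pos: [550.9, -39.4, 66.4]
tcp_rot: [180.0, -0.1, 88.5]
ft_force: [-2.9, 1.2, 5.2]
finger_gap: 29.0
```

```bash
python3 st.py
```

```text
10.0 pos [550.94 -39.41  66.36] axial -24.97 rot [ 1.800e+02 -6.000e-02  8.848e+01] F [-2.85  1.22  5.18] Fax 1.15 gap 29.01 qdmax 0.19
```

Emit:
{"name": "move_arm", "arguments": {
  "rows": [
    [[-0.0004, 0, 0, 0, 0, 0], [-0.0009, 0, 0, 0, 0, 0], [-0.0014, 0, 0, 0, 0, 0], [-0.0018, 0, 0, 0, 0, 0], [-0.0018, 0, 0, 0, 0, 0]]
  ]
}}

```text
time: 10.5
tool_pos: [550.9, -41.2, 66.4]
tcp_rot: [180.0, -0.1, 88.5]
ft_force: [-2.7, 1.6, 4.9]
finger_gap: 29.6
```

Emit:
{"name": "move_arm", "arguments": {
  "rows": [
    [[-0.0003, 0, 0, 0, 0, 0], [-0.0006, 0, 0, 0, 0, 0], [-0.0009, 0, 0, 0, 0, 0]]
  ]
}}

```text
time: 10.8
tool_pos: [550.9, -42.0, 66.4]
tcp_rot: [180.0, -0.1, 88.5]
ft_force: [-2.1, 2.2, 5.5]
finger_gap: 29.1
```

Emit:
{"name": "move_arm", "arguments": {
  "rows": [
    [[-0.0003, 0, 0, 0, 0, 0], [-0.0006, 0, 0, 0, 0, 0], [-0.0009, 0, 0, 0, 0, 0]]
  ]
}}

```text
time: 11.1
tool_pos: [550.9, -42.9, 66.4]
tcp_rot: [180.0, -0.1, 88.5]
ft_force: [-2.0, 2.4, 5.2]
finger_gap: 29.5
```

Emit:
{"name": "move_arm", "arguments": {
  "rows": [
    [[-0.0003, 0, 0, 0, 0, 0], [-0.0006, 0, 0, 0, 0, 0], [-0.0009, 0, 0, 0, 0, 0]]
  ]
}}

```text
time: 11.4
tool_pos: [550.8, -43.8, 66.4]
tcp_rot: [180.0, -0.1, 88.5]
ft_force: [-2.1, 2.9, 4.7]
finger_gap: 29.5
```

Emit:
{"name": "move_arm", "arguments": {
  "rows": [
    [[-0.0003, 0, 0, 0, 0, 0], [-0.0006, 0, 0, 0, 0, 0], [-0.0009, 0, 0, 0, 0, 0]]
  ]
}}

```text
time: 11.7
tool_pos: [550.8, -44.7, 66.4]
tcp_rot: [180.0, -0.1, 88.5]
ft_force: [-2.8, 1.4, 5.0]
finger_gap: 29.6
```

Emit:
{"name": "move_arm", "arguments": {
  "rows": [
    [[-0.0003, 0, 0, 0, 0, 0], [-0.0006, 0, 0, 0, 0, 0], [-0.0009, 0, 0, 0, 0, 0]]
  ]
}}

```text
time: 12.0
tool_pos: [550.8, -45.6, 66.4]
tcp_rot: [180.0, -0.1, 88.5]
ft_force: [-2.2, 2.7, 5.0]
finger_gap: 29.4
```

Emit:
{"name": "move_arm", "arguments": {
  "rows": [
    [[-0.0003, 0, 0, 0, 0, 0], [-0.0006, 0, 0, 0, 0, 0], [-0.0009, 0, 0, 0, 0, 0]]
  ]
}}

```text
time: 12.3
tool_pos: [550.8, -45.7, 66.3]
tcp_rot: [180.0, -0.1, 88.5]
ft_force: [-1.7, 7.6, 6.5]
finger_gap: 29.1
```

Emit:
{"name": "move_arm", "arguments": {
  "rows": [
    [[-0.0003, 0, 0, 0, 0, 0], [-0.0005, 0, 0, 0, 0, 0], [-0.0005, 0, 0, 0, 0, 0], [-0.0005, 0, 0, 0, 0, 0]]
  ]
}}

```text
time: 12.7
tool_pos: [550.8, -45.6, 66.3]
tcp_rot: [180.0, -0.2, 88.5]
ft_force: [-2.1, 9.1, 6.6]
finger_gap: 29.1
```

```bash
python3 st.py
```

```text
12.7 pos [550.79 -45.64  66.34] axial -31.21 rot [179.99  -0.18  88.51] F [-2.11  9.09  6.63] Fax 9.03 gap 29.08 qdmax 0.08
```

Emit:
{"name": "move_arm", "arguments": {
  "rows": [
    [[-0.0002, 0, 0, 0, 0, 0], [-0.0005, 0, 0, 0, 0, 0], [-0.0005, 0, 0, 0, 0, 0], [-0.0005, 0, 0, 0, 0, 0], [-0.0005, 0, 0, 0, 0, 0], [-0.0005, 0, 0, 0, 0, 0], [-0.0005, 0, 0, 0, 0, 0], [-0.0005, 0, 0, 0, 0, 0], [-0.0005, 0, 0, 0, 0, 0], [-0.0005, 0, 0, 0, 0, 0]]
  ]
}}

```text
time: 13.7
tool_pos: [550.8, -45.7, 66.4]
tcp_rot: [180.0, -0.2, 88.5]
ft_force: [-1.9, 11.1, 5.9]
finger_gap: 29.1
```

```bash
python3 st.py
```

```text
13.7 pos [550.82 -45.66  66.36] axial -31.23 rot [179.99  -0.22  88.52] F [-1.95 11.1   5.92] Fax 11.04 gap 29.13 qdmax 0.11
```

Emit:
{"name": "move_arm", "arguments": {
  "rows": [
    [[0.0005, 0, 0, 0, 0, 0], [0.0014, 0, 0, 0, 0, 0], [0.0024, 0, 0, 0, 0, 0], [0.0034, 0, 0, 0, 0, 0], [0.0044, 0, 0, 0, 0, 0], [0.0054, 0, 0, 0, 0, 0], [0.0064, 0, 0, 0, 0, 0], [0.0074, 0, 0, 0, 0, 0], [0.0082, 0, 0, 0, 0, 0], [0.0087, 0, 0, 0, 0, 0], [0.0087, 0, 0, 0, 0, 0], [0.0087, 0, 0, 0, 0, 0]]
  ]
}}

```text
time: 14.9
tool_pos: [551.0, -39.6, 66.4]
tcp_rot: [180.0, -0.0, 88.5]
ft_force: [-3.0, -0.7, 5.3]
finger_gap: 29.3
```

```bash
python3 st.py
```

```text
14.9 pos [550.95 -39.62  66.38] axial -25.19 rot [179.99  -0.    88.47] F [-3.03 -0.73  5.32] Fax -0.81 gap 29.26 qdmax 0.07
```

Needs 0.98 mm more.

Emit:
{"name": "move_arm", "arguments": {
  "rows": [
    [[0.0005, 0, 0, 0, 0, 0], [0.001, 0, 0, 0, 0, 0], [0.001, 0, 0, 0, 0, 0], [0.001, 0, 0, 0, 0, 0], [0.001, 0, 0, 0, 0, 0]]
  ]
}}

```text
time: 15.4
tool_pos: [550.9, -38.6, 66.3]
tcp_rot: [180.0, -0.0, 88.5]
ft_force: [-3.3, -2.2, 5.4]
finger_gap: 29.3
```

```bash
python3 st.py
```

```text
15.4 pos [550.95 -38.63  66.35] axial -24.19 rot [180.    -0.    88.48] F [-3.29 -2.22  5.39] Fax -2.3 gap 29.32 qdmax 0.15
```

Run:
```python
from bench import viewer
import cv2
s=viewer.snapshot("wrist"); cv2.imwrite("pics/wrist3.png",s["color"][:,:,::-1])
```

Emit:
{"name": "move_arm", "arguments": {
  "rows": [
    [[0, 0, 0, 0, 0, 0], [0, 0, 0, 0, 0, 0], [0, 0, 0, 0, 0, 0], [0, 0, 0, 0, 0, 0], [0, 0, 0, 0, 0, 0], [0, 0, 0, 0, 0, 0], [0, 0, 0, 0, 0, 0], [0, 0, 0, 0, 0, 0], [0, 0, 0, 0, 0, 0], [0, 0, 0, 0, 0, 0]]
  ],
  "grip": 1
}}

```text
time: 16.45
tool_pos: [550.9, -38.6, 66.3]
tcp_rot: [180.0, 0.0, 88.5]
ft_force: [-0.5, 0.3, -0.0]
finger_gap: 85.6
```

```bash
python3 st.py
python3 - <<'E'
from bench import viewer
import cv2,numpy as np
s=viewer.snapshot("wrist"); cv2.imwrite("pics/wrist4.png",s["color"][:,:,::-1])
a=cv2.imread("pics/wrist3.png");b=cv2.imread("pics/wrist4.png")
cv2.imwrite("pics/w34.png",np.hstack([a[80:480,160:480],b[80:480,160:480]]))
E
```

```text
16.45 pos [550.91 -38.64  66.32] axial -24.2 rot [180.     0.    88.48] F [-0.52  0.31 -0.02] Fax 0.3 gap 85.55 qdmax 0.09
```

View pics/w34.png

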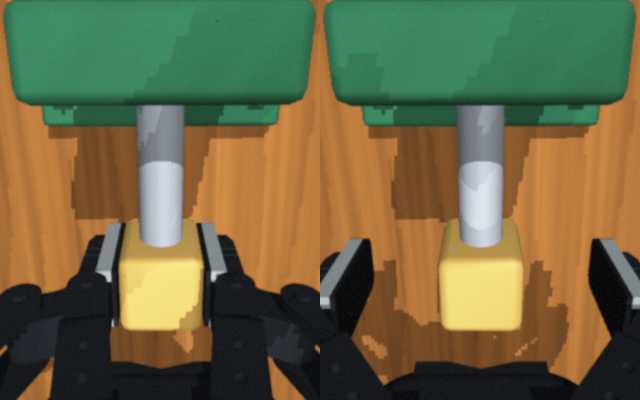

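Left (gripped) and right (released) both show the knob's outer edge at row 330 and the pedestal edge at row 105, so the knob did not shift when I let go. Now I raise the arm.

Emit:
{"name": "move_arm", "arguments": {
  "rows": [
    [[0, 0, -0.004, 0, 0, 0], [0, 0, -0.015, 0, 0, 0], [0, 0, -0.035, 0, 0, 0], [0, 0, -0.06, 0, 0, 0], [0, 0, -0.085, 0, 0, 0], [0, 0, -0.105, 0, 0, 0], [0, 0, -0.118, 0, 0, 0], [0, 0, -0.12, 0, 0, 0], [0, 0, -0.12, 0, 0, 0], [0, 0, -0.12, 0, 0, 0], [0, 0, -0.12, 0, 0, 0], [0, 0, -0.12, 0, 0, 0]]
  ]
}}

```text
time: 17.7
tool_pos: [550.3, -38.6, 185.2]
tcp_rot: [-179.9, -0.0, 88.5]
ft_force: [0.3, 0.8, 0.2]
finger_gap: 85.3
```

```bash
python3 st.py
python3 - <<'E'
from bench import viewer
import cv2
for n in["side","wrist"]:
    s=viewer.snapshot(n); cv2.imwrite(f"pics/{n}5.png",s["color"][:,:,::-1])
E
```

```text
17.7 pos [550.33 -38.56 185.18] axial -24.14 rot [-1.7989e+02 -1.0000e-02  8.8480e+01] F [0.3  0.83 0.22] Fax 0.84 gap 85.27 qdmax 0.32
```

View pics/side5.png

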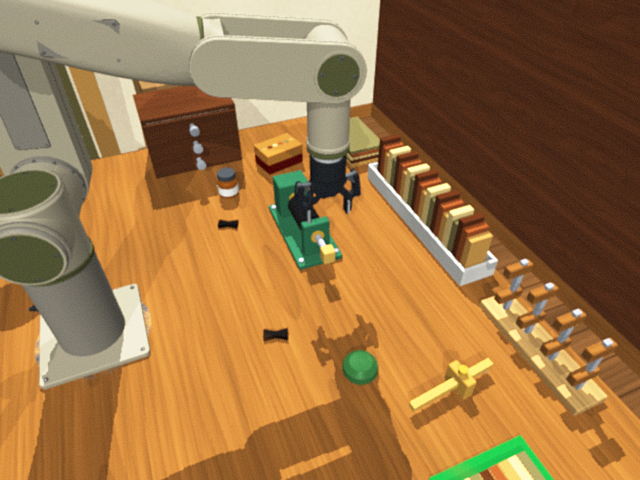

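The gripper is clear above the unit, with the knob free at about (327,253). All the bystanders are at the same pixels as in the first picture.

```bash
python3 -c "
from bench import hand_in
print(hand_in())"
```

```text
the job is handed in; nothing more can be done
None
```

I felt for both stops, left the roller at the middle of its float, let go of it and handed the job in; no verdict was reported.

- **Inner stop:** I pinched the knob across its width and pushed in. The roller stopped at −17.19 mm (TCP position along the shaft). I held a wrist reading of about 11.8 N for 1 s, which is roughly 10 N on the stop after the drag.
- **Outer stop:** I pulled out, and the roller stopped at −31.23 mm. I held about 11.0 N for 1 s, roughly 9 N on the stop. The highest axial reading between moves was about 12 N.
- **Float and final position:** The float is 14.04 mm, so the middle is at −24.21 mm. I released the roller at −24.19 mm.
- **Last checks:** Wrist pictures before and after release show no visible shift of the knob. The gripper was 120 mm higher and clear, with wrist force near zero. By eye, the bystanders in the side view were where they started.

None of the checks failed or disagreed. The job took about 18 s of the 45 s allowed.

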